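# Free the keeper washer under a left-hand spindle nut

## Task

Undo the orange bar nut on the disc sander - it is a left-hand thread, so it comes loose clockwise seen from above; feel your way and never tighten it - until the slotted keeper washer is free, then draw the washer out sideways by its blue fin, set it down flat in the red tray without dropping it, and let go. The spindle stands in soft rubber: keep side loads on it gentle, and leave the things around alone.

Things in the scene. Friction and masses are not known exactly. Their poses are not given: they have to be found in the camera images.
- sander: Flat disc sander, fixed: round grey housing 180 mm across, sanding disc 160 mm across facing up, top 80 mm above the table. Origin: middle of the underside. x axis: away from its black switch box. The spindle stands anywhere up to 10 mm off this axis in x and in y (belt-tension slots; not measured); the spindle head's x axis, along which washer and bar point, is up to 0.2 rad off the sander's.
- nut (a joint): Orange bar nut on the spindle, rad: 0 tight as found, grows clockwise from above, rising 2.4 mm per rad, ends at 3.6. Drags 0.15 Nm; anticlockwise it clamps hard. Bar 70 long, 16 thick, 22 high (z 118 to 140 mm when tight), centred on the spindle; at 0 along the head's x. Flange 40 mm across, 0.3 mm over the washer; it must rise 4 mm (1.7 rad; allow 2.2) for the washer's lips to pass under.
- sway_x (a joint): How far the spindle (8 mm steel stem with the nut, upright) is pushed along the head's x in its rubber mount, m: 0 at rest, 7 N per mm. More than 1 mm (7 N) hurts the mount.
- sway_y (a joint): The same along the head's y (left of its x).
- washer: Loose steel keeper washer, 0.10 to 0.16 kg, lying on the disc around the stem: plate 6 mm thick, 60 wide, x from -30 to +82 mm. Origin: underside, amid slot, only within 7 mm of the spindle axis in x and in y. x axis: along the slot towards the blue fin, within 0.02 rad of the head's x. Draw it out along +x; after 60 mm it is clear of stem and nut.
- fin (a point): Middle of the washer's blue upright grip fin, 30 long (x), 12 thick (y), 26 high, centred 66 mm along +x and 19 mm above the washer's underside (fin from 5 to 31 mm).
- slot (a point): Open end of the washer's slot: midway between the leg tips, 30 mm along -x from the washer origin, at its underside. Slot 24 mm wide, open here, closed 42 mm further along +x. Two lips 4 mm high across the leg tips (3 mm wide) catch behind the nut flange while that is low.
- tray: Open red tray, fixed, 200 (x) by 160 (y) by 30 mm high, walls 4 mm, floor 4 mm thick. Origin: middle of the underside.
- tape: Roll of yellow tape lying flat, 64 across, 22 high. Origin: middle of the underside. Bystander.
- glue: Blue glue stick standing, 28 across, 95 high. Origin: underside. Bystander.
- mug: White mug, 84 across, 95 high. Origin: underside. Bystander.
- water: Clear water bottle, 60 across, 150 high. Origin: underside. Bystander.
- earmuffs: Red ear defenders, cups 74 high and 160 apart overall. Origin: between the cups, at table height. Bystander.
- screwdriver: Screwdriver lying on the table. Origin: underside. Bystander.
Mind the look-alikes: they are no part of the job. Leave any green or pink look-alike of the washer alone.

How it is judged:
By the outcome, as a careful person would: the job done as asked, in the order asked, and still so for the second after the job is handed in, with the robot touching nothing.
It also fails if it takes over 72 s, if anything falls off the work surface, if the arm or the gripper's body presses on something with over 40 N, if the wrist force passes 120 N, or if a joint passes its speed limit or range.

## Robot

A 7-joint arm with a two-finger parallel gripper is mounted at the origin on the work surface. World frame = base frame: x ahead of the robot, y to its left, z up, the work surface at z = 0. Lengths are in m, angles in rad, forces in N, time in s.
With the tool pointing down it reaches from about 0.425 to 0.875 m from the base axis. Payload 4.7 kg.
Tool frame: the origin (TCP) lies midway between the tips of the shut fingers; the grasp point (between the pads) lies 19 mm behind it; z points along the fingers, y is the line along which they close (so a half turn about z gives the same grasp; the last joint's range is limited). The gripper opens to 87 mm and grips with 3 to 60 N. Pads are 19 mm wide; open, the fingers measure 117 mm over their backs; the gripper's body (75 mm by 190 mm) begins 51 mm behind the grasp point.
Start: joints at [1.354, 0.321, -0.07, 1.45, 0.023, 1.371, -0.057], TCP at [0.149, -0.633, 0.223] pointing down, gripper open.
Joint ranges: [-2.86, 2.86], [-0.3, 2.09], [-1.38, 1.24], [0.06, 2.45], [-1.56, 4.7], [0.09, 2.05], [-2.69, 2.69]. Speed limits (rad/s): [2.57, 2.57, 3.14, 3.14, 3.14, 3.14, 3.14].

## Interface

Orientations are given as a rotation vector (axis times angle).
In Python, from bench import ctrl gives the robot as it stands. The module is installed in compiled form; this text tells all that it offers.
- The arm moves only by the shell command python3 -m handwheel 'ROWS' [FORCE]. ROWS is JSON, a list of rows, each a list of 7 numbers: the finger opening in m, from 0 to 0.087, then the shift along the tool's x, y, z in m, then the turn, a rotation vector about the tool's x, y, z in degrees. A call has 1 to 12 rows; each row shifts and turns the commanded pose from where the row before left it, along the tool's axes as they then stand; what a row does not reach is not made up. A row lasts 1/8 s, in which the tool goes at most 62.5 mm and 10.7 degrees, less where a joint would pass 70% of its speed; a pose out of reach is approached as far as the arm can. A call is refused whole if a number of a shift passes 0.0625 or a number of a turn 10.7, either way. A call with a gripper value outside its range is refused whole. The fingers move at their own pace and stop on an object; FORCE is the grip in N (left out, the last holds). Time passes only in rows, so rows that do not move let the fingers close. It gives the time, the measured TCP pose, the force, the opening and the grip force at its end, in the units of the state.
- ctrl.get_state(): the state, without advancing time (a new reading comes with each control period).
- ctrl.get_image(name): name is "side" or "top" or "wrist"; returns (picture, depth): 480x640x3 uint8, blue, green, red; 480x640 float32, m along the optical axis (not along the pixel's ray), 0 where there is no reading.
- ctrl.camera_info(name): a dict with "intrinsics" (3x3 intrinsics, pixels), "R" (3x3) and "t" (3): a world point X has camera coordinates R X + t. Camera axes: x right, y down, z forward; pixel columns grow to the right and rows downward; lengths in m; the calibration is good to about 2 mm. A picture is of the moment at which its call begins: read the wrist's pose just before it. camera_info takes no time and is no camera call; for the wrist camera it gives the pose at the moment of the call.
- ctrl.close_job(): hands the job in; it is judged then, once.
The state is a dict: "time": time; "joint_positions": joint angles; "qd": joint speeds; "joint_torque": joint torques, N m; "position": TCP position; "tool_rot": TCP orientation; "ft_force": force on the tool from outside, world axes, zero at the start; "torque": the same for the moment, N m; "grip_width": opening from 0.0 (shut) to 1.0 (fully open); "grip_force": force on a finger pad.
Only numpy, scipy, OpenCV 4.12 (cv2) and the standard library are available. Lean on these libraries where they do the work, as an engineer would, in place of code of your own. Each camera call takes 0.05 s, during which the arm holds its last target. There are 200 camera calls.

## Working session

There is one attempt and no reset: what is moved stays moved. The work goes in short steps, Python scripts to look and compute and a shell command to move; the robot and the scene stay as the last step left them, time stands still between calls to the robot, and variables do not carry over. Pictures are saved under pics/ and viewed, at most 10 in all, crops included, and the job is handed in when it is done.

```bash
mkdir -p pics
python3 - <<'E'
from bench import ctrl
import cv2,numpy as np
s=ctrl.get_state();print(s)
for n in("top","side"):
    i,d=ctrl.get_image(n);cv2.imwrite(f"pics/{n}0.png",i);np.savez(f"{n}0.npz",i=i,d=d,**{k:np.array(v) for k,v in ctrl.camera_info(n).items()})
    c=ctrl.camera_info(n);print(n,c)
E
```

```text
{'time': 0.0, 'joint_positions': array([ 1.35410016,  0.32180585, -0.07008664,  1.45167536,  0.02259292,
        1.37075037, -0.05687958]), 'qd': array([ 0.00027981, -0.00053995,  0.00027627,  0.00183329,  0.00038903,
        0.0005452 , -0.00105523]), 'joint_torque': array([ 3.74094925e-04, -4.91282523e+01, -4.03197370e-01, -3.12528276e+01,
       -6.37278683e-02,  4.34586941e-02,  1.87533419e-04]), 'position': array([ 0.14852202, -0.63225206,  0.22147245]), 'tool_rot': array([-3.11887348e+00, -3.61599412e-01,  4.72544592e-04]), 'ft_force': array([-0.48793936,  0.26833237,  0.84921422]), 'torque': array([-0.02342417, -0.04609708, -0.04761418]), 'grip_force': 0.0, 'grip_width': 1.0022881407855146}
top {'intrinsics': array([[460.25576369,   0.        , 314.54408433],
       [  0.        , 460.25576369, 237.86015585],
       [  0.        ,   0.        ,   1.        ]]), 'R': array([[-0.02844787, -0.99944861, -0.01712299],
       [-0.98293894,  0.03108382, -0.18128662],
       [ 0.1817189 ,  0.01167363, -0.98328122]]), 't': array([0.02467402, 0.56833087, 1.12398112])}
side {'intrinsics': array([[579.25326841,   0.        , 316.95467597],
       [  0.        , 579.25326841, 239.46878222],
       [  0.        ,   0.        ,   1.        ]]), 'R': array([[-0.75552761, -0.65503047, -0.01063527],
       [-0.49853486,  0.58540253, -0.63934878],
       [ 0.42501885, -0.47774361, -0.7688433 ]]), 't': array([0.43106932, 0.32110631, 0.99215516])}
```

View pics/top0.png

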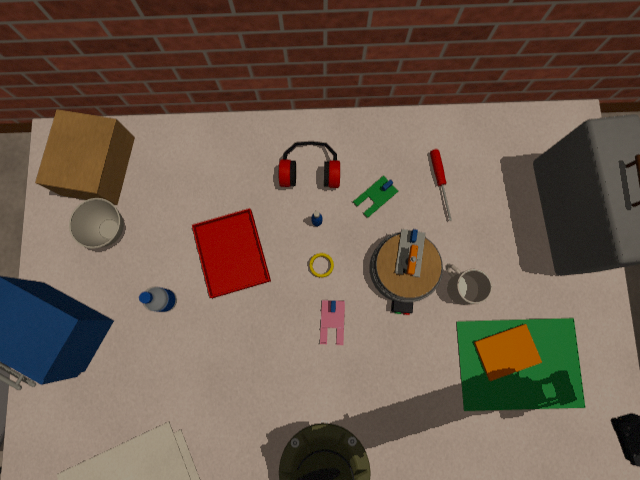

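View pics/side0.png

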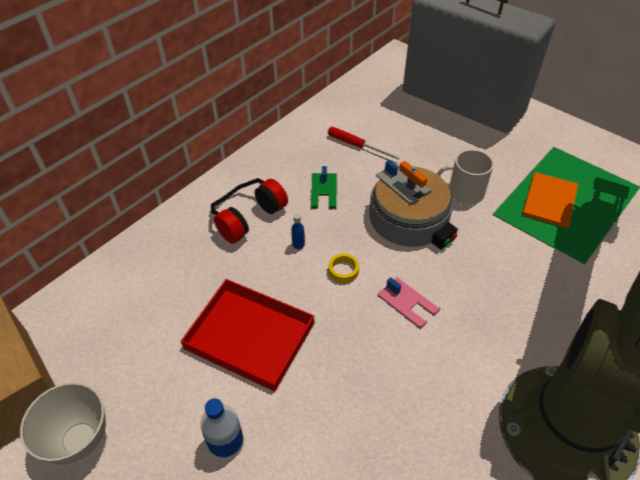

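The real washer is the grey steel one on the sander, top view (410,250), with its fin at (413,236) under the orange bar at (412,260). The look-alikes are green at (377,197) and pink at (332,320), both on the table and to be left alone. The tray is at (231,253) and the switch box at (402,307). Next I take an enlarged crop and work out positions.

```bash
cat > h.py <<'E'
import numpy as np,cv2
def world(d,K,R,t):
    v,u=np.mgrid[0:d.shape[0],0:d.shape[1]]
    P=np.stack([(u-K[0,2])/K[0,0]*d,(v-K[1,2])/K[1,1]*d,d],-1)
    return (P-t)@R
def masks(i):
    h,s,v=cv2.split(cv2.cvtColor(i,cv2.COLOR_BGR2HSV))
    return dict(orange=(h>6)&(h<17)&(s>190)&(v>120),blue=(h>100)&(h<125)&(s>120)&(v>40),red=((h<4)|(h>176))&(s>180)&(v>90),grey=(s<50)&(v>60))
def rect(p): 
    c,(a,b),_=cv2.minAreaRect((p*1000).astype(np.float32)); 
    q=p-p.mean(0);w,V=np.linalg.eigh(q.T@q);ax=V[:,-1];return np.round(c,1),round(a,1),round(b,1),round(float(np.arctan2(ax[1],ax[0])),3)
E
python3 - <<'E'
from h import *
for n in("top","side"):
    z=np.load(n+"0.npz");W=world(z['d'],z['intrinsics'],z['R'],z['t']);m=masks(z['i']);ok=z['d']>0
    X,Y,Z=W[...,0],W[...,1],W[...,2]
    # sander region
    near=ok&(np.hypot(X-.55,Y+.2)<.2)
    disc=near&(Z>.074)&(Z<.084)
    c,r=cv2.minEnclosingCircle((W[disc][:,:2]*1000).astype(np.float32));print(n,'disc',c,r,np.median(Z[disc]))
    for k in('orange','blue'):
        q=near&m[k]&(Z>.085);p=W[q];print(k,len(p),rect(p[:,:2]),np.percentile(p[:,2],[2,50,98]).round(4))
        if k=='orange' or 1:
            t=p[p[:,2]>np.percentile(p[:,2],98)-.006];print('  top',len(t),rect(t[:,:2]))
    g=near&m['grey']&(Z>.083)&(Z<.092);p=W[g]
    print('grey',len(p),rect(p[:,:2]))
    q=m['red']&ok&(Y>.1)&(X>.3)&(X<.75)&(Z<.05);p=W[q];print('tray',len(p),rect(p[:,:2]),np.percentile(p[:,2],[2,50,98]))
    q=near&(Z>.02)&(Z<.07)&(X<.5);p=W[q];print('switch?',len(p),p.mean(0))
    q=ok&(Z>.03)&(X>.3)&(X<.9)&(np.abs(Y)<.5)
z=np.load("top0.npz");cv2.imwrite('pics/crop.png',cv2.resize(z['i'][215:320,350:500],None,fx=5,fy=5,interpolation=cv2.INTER_CUBIC))
E
```

```text
top disc (486.06121826171875, -262.3768005371094) 120.83964538574219 0.08053961831006315
orange 136 (array([ 495.3, -221.1]), 14.7, 66.9, 2.935) [0.1363 0.14   0.1436]
  top 118 (array([ 495. , -221.2]), 14.7, 66.4, 2.927)
blue 52 (array([ 556.9, -233.8]), 10.5, 26.9, 2.956) [0.1009 0.1103 0.1132]
  top 48 (array([ 557.7, -233.8]), 10.5, 25.1, 2.945)
grey 459 (array([ 506.9, -289.5]), 187.9, 111.7, -3.105)
tray 4310 (array([543. , 228.8]), 198.3, 160.6, -2.878) [-0.00016184  0.00475883  0.03203536]
switch? 994 [ 0.42945026 -0.22109761  0.04886571]
side disc (481.7021484375, -259.81329345703125) 123.21419525146484 0.07947243329155257
orange 128 (array([ 496.3, -219. ]), 17.1, 68.2, 2.956) [0.1358 0.1389 0.1414]
  top 127 (array([ 496.3, -219. ]), 17.1, 68.2, 2.955)
blue 116 (array([ 556.8, -231.3]), 26.7, 15.2, 2.967) [0.0882 0.1051 0.1122]
  top 49 (array([ 557.3, -233.4]), 12.1, 27.6, 2.92)
grey 550 (array([ 495.8, -282.2]), 205.2, 120.8, 0.84)
tray 6874 (array([542.7, 230. ]), 200.6, 161.0, -2.898) [-0.00053735  0.00339514  0.02996822]
switch? 2074 [ 0.43059308 -0.20608369  0.04630032]
```

View pics/crop.png

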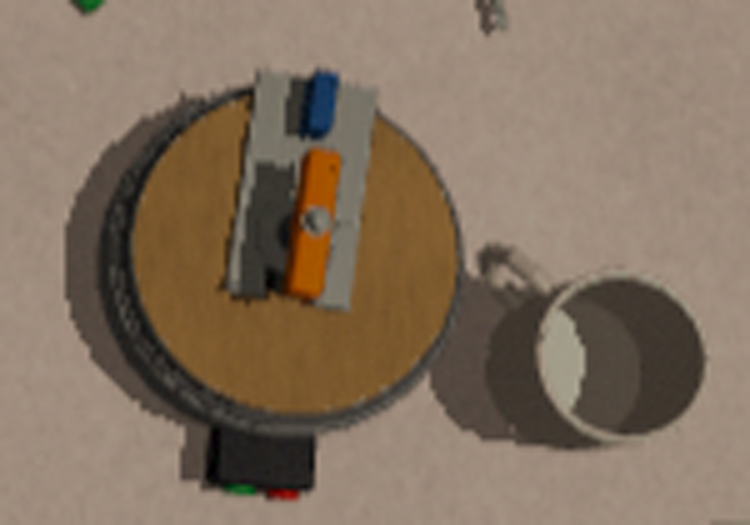

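The crop confirms it: the steel plate with the blue fin at crop (320,105) sits under the orange bar at (315,225) on the sander. Pink and green are separate objects. I'll move above the spindle first and turn afterwards.

```bash
python3 -m handwheel '[[0.087,0.036,-0.0268,-0.003,0,0,0],[0.087,0.036,-0.0268,-0.003,0,0,0],[0.087,0.036,-0.0268,-0.003,0,0,0],[0.087,0.036,-0.0268,-0.003,0,0,0],[0.087,0.036,-0.0268,-0.003,0,0,0],[0.087,0.036,-0.0268,-0.003,0,0,0],[0.087,0.036,-0.0268,-0.003,0,0,0],[0.087,0.036,-0.0268,-0.003,0,0,0],[0.087,0.036,-0.0268,-0.003,0,0,0],[0.087,0.036,-0.0268,-0.003,0,0,0],[0.087,0.036,-0.0268,-0.003,0,0,0],[0.087,0.036,-0.0268,-0.003,0,0,0]]' 3
python3 -m handwheel '[[0.087,0,0,0,0,0,-10],[0.087,0,0,0,0,0,-10],[0.087,0,0,0,0,0,-10],[0.087,0,0,0,0,0,-10],[0.087,0,0,0,0,0,-10],[0.087,0,0,0,0,0,-10],[0.087,0,0,0,0,0,-10],[0.087,0,0,0,0,0,-10],[0.087,0,0,0,0,0,0]]'
python3 -c "
from bench import ctrl
s=ctrl.get_state();print(s['joint_positions'],s['position'],s['tool_rot'])"
```

```text
time: 1.6
position: [0.4961, -0.2197, 0.2583]
tool_rot: [-3.121, -0.361, 0.001]
ft_force: [0.9, -0.5, -0.3]
grip_width: 0.999
grip_force: 0.0
time: 2.72
position: [0.4954, -0.2208, 0.2581]
tool_rot: [-2.16, -2.28, 0.0]
ft_force: [-0.1, 0.1, -0.3]
grip_width: 0.999
grip_force: 0.0
[ 0.88448643  0.10862617 -0.55218562  1.64916452  0.05767376  1.40093221
  0.37941689] [ 0.49535486 -0.22083812  0.25810363] [-2.15981230e+00 -2.28036096e+00  4.41222593e-04]
```

```bash
python3 -m handwheel '[[0.087,0,0,0,0,0,-10.6],[0.087,0,0,0,0,0,-10.6],[0.087,0,0,0,0,0,-10.6],[0.087,0,0,0,0,0,-10.6],[0.087,0,0,0,0,0,-10.6],[0.087,0,0,0,0,0,-10.6],[0.087,0,0,0,0,0,-10.6],[0.087,0,0,0,0,0,0],[0.087,0,0,0,0,0,0]]'
cat > look.py <<'E'
import sys
from bench import ctrl
from h import *
def psi(s): r=s['tool_rot'];return (2*np.arctan2(r[1],r[0]))%(2*np.pi)
if __name__=="__main__":
    s=ctrl.get_state();print(s['joint_positions'].round(3),s['position'].round(4),'psi',psi(s))
    n=sys.argv[1];cam=sys.argv[2]
    c=ctrl.camera_info(cam);i,d=ctrl.get_image(cam);cv2.imwrite(f"pics/{n}.png",i)
    np.savez(n+".npz",i=i,d=d,**{k:np.array(v) for k,v in c.items()})
    W=world(d,c['intrinsics'],c['R'],c['t']);m=masks(i);Z=W[...,2];near=(d>0)&(np.hypot(W[...,0]-.51,W[...,1]+.22)<.12)
    for k,lo,hi in(('orange',.125,.16),('blue',.1,.125)):
        p=W[near&m[k]&(Z>lo)&(Z<hi)]
        if len(p)>30:
            t=p[p[:,2]>np.percentile(p[:,2],95)-.005];print(k,len(t),rect(t[:,:2]),np.median(t[:,2]))
    g=W[near&m['grey']&(Z>.083)&(Z<.089)]
    if len(g)>50: print('grey',len(g),rect(g[:,:2]))
E
python3 look.py w1 wrist
```

```text
time: 3.85
position: [0.4956, -0.2209, 0.2584]
tool_rot: [-0.351, -3.122, -0.0]
ft_force: [0.3, 0.1, 0.2]
grip_width: 0.997
grip_force: 0.0
[ 0.953  0.116 -0.628  1.647  0.069  1.402  1.663] [ 0.4956 -0.2209  0.2584] psi 2.917486163372911
orange 447 (array([ 494.8, -221.7]), 11.4, 66.9, 2.933) 0.13955146046342282
blue 293 (array([ 555.8, -235.1]), 10.9, 27.9, 2.925) 0.1102968725691262
grey 3471 (array([ 517.9, -227.8]), 58.8, 111.8, 2.951)
```

View pics/w1.png

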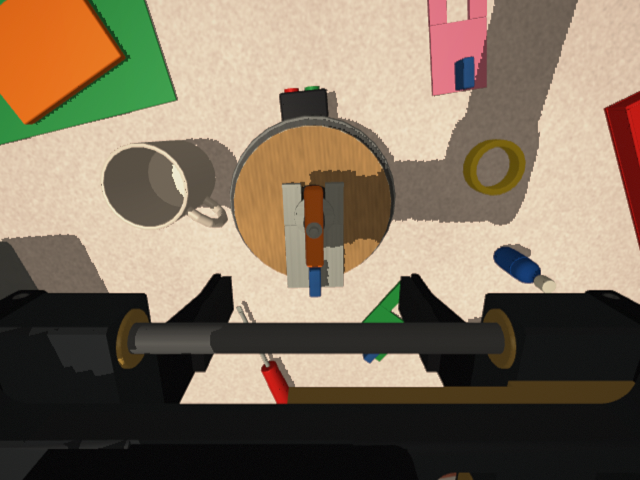

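The wrist view shows the bar at (314,225) with the spindle dot at (314,230), and the fin at (315,283). The mug is to the left and the tape to the right, with the fingers clear. I'll refine the bar position with a looser colour threshold.

Run:
```python
from h import *
for n in('w1','top0','side0'):
    z=np.load(n+'.npz');W=world(z['d'],z['intrinsics'],z['R'],z['t']);i=z['i']
    Z=W[...,2];q=(np.hypot(W[...,0]-.51,W[...,1]+.22)<.1)&(z['d']>0)&(Z>.133)&(Z<.147)
    p=W[q];print(n,len(p),rect(p[:,:2]),np.median(p[:,2]))
    q=(np.hypot(W[...,0]-.51,W[...,1]+.22)<.1)&(z['d']>0)&(Z>.106)&(Z<.115)&masks(i)['blue'];p=W[q];print('fin',len(p),rect(p[:,:2]),np.median(p[:,2]))
    hh=Z[(np.hypot(W[...,0]-.495,W[...,1]+.2215)<.03)&(z['d']>0)];print(np.histogram(hh,np.arange(.08,.146,.004)))
```

```text
w1 1395 (array([ 494.1, -221.8]), 16.0, 69.1, 2.94) 0.13932022810206882
fin 293 (array([ 555.8, -235.1]), 10.9, 27.9, 2.925) 0.1102968725691262
(array([  81, 1054,  325,  163,    1,    3,    1,    1,    2,   34,    0,
          0,    0,    6,  858,  292]), array([0.08 , 0.084, 0.088, 0.092, 0.096, 0.1  , 0.104, 0.108, 0.112,
       0.116, 0.12 , 0.124, 0.128, 0.132, 0.136, 0.14 , 0.144]))
top0 201 (array([ 496.5, -221.1]), 16.8, 70.1, 2.934) 0.13991304881865785
fin 49 (array([ 556.9, -233.8]), 10.5, 26.9, 2.96) 0.11031662568747862
(array([ 37, 119,  60,  42,   7,   1,   4,   0,   0,   5,   6,   6,   6,
        15,  71,  79]), array([0.08 , 0.084, 0.088, 0.092, 0.096, 0.1  , 0.104, 0.108, 0.112,
       0.116, 0.12 , 0.124, 0.128, 0.132, 0.136, 0.14 , 0.144]))
side0 221 (array([ 497. , -218.8]), 19.0, 74.0, 2.943) 0.13824095604724612
fin 50 (array([ 557.3, -233.4]), 12.1, 27.6, 2.916) 0.10983182144263351
(array([ 52, 112,  86,  45,  12,  17,  11,  13,   6,  18,  32,  24,  27,
        36, 104,  43]), array([0.08 , 0.084, 0.088, 0.092, 0.096, 0.1  , 0.104, 0.108, 0.112,
       0.116, 0.12 , 0.124, 0.128, 0.132, 0.136, 0.14 , 0.144]))
```

```bash
python3 -m handwheel '[[0.087,0,0,0.03,0,0,0],[0.087,0,0,0.03,0,0,0],[0.087,0,0,0.03,0,0,0],[0.087,0,0,0.03,0,0,0],[0.06,0,0,0.02,0,0,0],[0.04,0,0,0,0,0,0],[0.026,0,0,0,0,0,0],[0.026,0,0,0,0,0,0],[0.026,0,0,0,0,0,0],[0.026,0,0,0,0,0,0]]' 3
python3 -m handwheel '[[0.022,0,0,0,0,0,0],[0.02,0,0,0,0,0,0],[0.018,0,0,0,0,0,0],[0.018,0,0,0,0,0,0]]' 3
python3 look.py w2 wrist
```

```text
time: 5.15
position: [0.4958, -0.221, 0.1189]
tool_rot: [0.344, 3.122, -0.001]
ft_force: [-0.3, 0.6, -0.2]
grip_width: 0.403
grip_force: 0.0
time: 5.65
position: [0.4954, -0.2218, 0.1186]
tool_rot: [-0.345, -3.123, 0.002]
ft_force: [0.3, -2.6, -0.2]
grip_width: 0.214
grip_force: 3.0
[ 0.929  0.223 -0.621  1.829  0.144  1.134  1.609] [ 0.4954 -0.2218  0.1186] psi 2.9214650587453495
orange 2630 (array([ 493.9, -221.5]), 14.8, 68.5, 2.938) 0.13925675177535612
blue 197 (array([ 554.7, -234.8]), 11.0, 9.0, 1.348) 0.11031087851175976
grey 3443 (array([ 518. , -227.4]), 59.7, 112.4, 2.912)
```

```bash
for k in 1; do python3 -m handwheel '[[0.018,0,-0.0008,0,0,0,0],[0.018,0,0,0,0,0,0],[0.018,0,0,0,0,0,0]]' 3; done
python3 -m handwheel '[[0.014,0,-0.0003,0,0,0,0],[0.014,0,0,0,0,0,0],[0.014,0,0,0,0,0,0]]' 3
python3 -m handwheel '[[0.014,0,0,0,0,0,0]]' 3
```

```text
time: 6.08
position: [0.4957, -0.2218, 0.119]
tool_rot: [0.344, 3.122, -0.001]
ft_force: [-0.7, -1.9, 4.5]
grip_width: 0.21
grip_force: 2.3
time: 6.45
position: [0.4958, -0.222, 0.1191]
tool_rot: [0.344, 3.122, -0.001]
ft_force: [-0.6, -1.6, 5.2]
grip_width: 0.19
grip_force: 3.7
time: 6.58
position: [0.4958, -0.222, 0.1191]
tool_rot: [0.344, 3.122, -0.001]
ft_force: [-1.9, -1.4, 5.1]
grip_width: 0.193
grip_force: 3.7
```

```bash
python3 -m handwheel '[[0.014,0,-0.0003,-0.0006,0,0,0],[0.014,0,0,0,0,0,0],[0.014,0,0,0,0,0,0]]' 3
python3 -m handwheel '[[0.012,0,0,0,0,0,0],[0.012,0,0,0,0,0,0],[0.012,0,0,0,0,0,0]]' 10
python3 -c "
from bench import ctrl
s=ctrl.get_state();print(s['torque'],s['ft_force'],s['grip_width']*87)"
```

```text
time: 6.95
position: [0.4955, -0.2222, 0.1192]
tool_rot: [0.344, 3.122, -0.0]
ft_force: [-0.9, -1.8, 4.7]
grip_width: 0.184
grip_force: 3.6
time: 7.32
position: [0.4955, -0.2222, 0.1192]
tool_rot: [0.344, 3.122, -0.0]
ft_force: [-0.8, -1.5, 4.4]
grip_width: 0.185
grip_force: 10.8
[-0.24490897 -0.10196391  0.13744953] [-0.79888839 -1.46009557  4.42383456] 16.124960238771035
```

```bash
python3 -m handwheel '[[0.012,0,-0.0002,-0.0005,0,0,0],[0.012,0,0,0,0,0,0],[0.012,0,0,-0.0001,0,0,3],[0.012,0,0,-0.0002,0,0,4],[0.012,0,0,-0.0002,0,0,4],[0.012,0,0,0,0,0,0],[0.012,0,0,0,0,0,0]]' 20
cat > st.py <<'E'
from bench import ctrl
from look import *
s=ctrl.get_state();p=psi(s);f=s['ft_force'];x=np.array([np.cos(p),np.sin(p)]);y=np.array([np.sin(p),-np.cos(p)])
print('psi',round(np.degrees(p),1),'tool fx %.1f fy %.1f fz(world) %.1f tz %.3f'%(f[:2]@x,f[:2]@y,f[2],s['torque'][2]),'pos',s['position'].round(4),'w',round(s['grip_width']*87,1),'q7',s['joint_positions'][6].round(2))
E
python3 st.py
```

```text
time: 8.2
position: [0.4952, -0.2223, 0.1198]
tool_rot: [-0.641, -3.075, -0.001]
ft_force: [1.0, -0.7, -1.1]
grip_width: 0.177
grip_force: 20.7
psi 156.5 tool fx -1.2 fy -0.2 fz(world) -1.1 tz -0.006 pos [ 0.4952 -0.2223  0.1198] w 15.4 q7 1.43
```

```bash
python3 -m handwheel '[[0.012,0,0,-0.0002,0,0,4],[0.012,0,0,-0.0002,0,0,4],[0.012,0,0,-0.0002,0,0,4],[0.012,0,0,-0.0002,0,0,4],[0.012,0,0,0,0,0,0]]'; python3 st.py
python3 -c "
from bench import ctrl
print(ctrl.get_state()['torque'])"
```

```text
time: 8.82
position: [0.4952, -0.2222, 0.1205]
tool_rot: [-1.061, -2.956, -0.0]
ft_force: [2.2, -1.2, -2.2]
grip_width: 0.182
grip_force: 20.6
psi 140.5 tool fx -2.5 fy 0.5 fz(world) -2.2 tz -0.052 pos [ 0.4952 -0.2222  0.1205] w 15.8 q7 1.16
[-0.22494388 -0.62965674 -0.05244965]
```

```bash
python3 -m handwheel '[[0.012,-0.0003,0,-0.0001,0,0,4],[0.012,0,0,-0.0001,0,0,4],[0.012,0,0,-0.0001,0,0,4],[0.012,0,0,-0.0002,0,0,4],[0.012,0,0,0,0,0,0]]'; python3 st.py
```

```text
time: 9.45
position: [0.4953, -0.2223, 0.1212]
tool_rot: [-1.461, -2.78, -0.0]
ft_force: [0.7, -0.2, -1.6]
grip_width: 0.181
grip_force: 20.6
psi 124.6 tool fx -0.6 fy 0.5 fz(world) -1.6 tz -0.047 pos [ 0.4953 -0.2223  0.1212] w 15.7 q7 0.88
```

```bash
python3 -m handwheel '[[0.012,-0.0001,0,-0.0001,0,0,4],[0.012,0,0,-0.0002,0,0,4],[0.012,0,0,-0.0001,0,0,4],[0.012,0,0,-0.0002,0,0,4],[0.012,0,0,-0.0002,0,0,4],[0.012,0,0,0,0,0,0]]'; python3 st.py
python3 -m handwheel '[[0.012,0,0,-0.0001,0,0,4],[0.012,0,0,-0.0002,0,0,4],[0.012,0,0,-0.0001,0,0,4],[0.012,0,0,-0.0002,0,0,4],[0.012,0,0,0,0,0,0]]'; python3 st.py
```

```text
time: 10.2
position: [0.4954, -0.2223, 0.122]
tool_rot: [-1.921, -2.485, -0.0]
ft_force: [1.7, -0.5, -1.4]
grip_width: 0.182
grip_force: 20.6
psi 104.6 tool fx -1.0 fy 1.5 fz(world) -1.4 tz -0.003 pos [ 0.4954 -0.2223  0.122 ] w 15.8 q7 0.54
time: 10.82
position: [0.4955, -0.2224, 0.1227]
tool_rot: [-2.248, -2.194, -0.0]
ft_force: [1.1, -0.0, -1.2]
grip_width: 0.182
grip_force: 20.6
psi 88.6 tool fx -0.0 fy 1.1 fz(world) -1.2 tz 0.022 pos [ 0.4955 -0.2224  0.1227] w 15.8 q7 0.27
```

```bash
python3 -m handwheel '[[0.012,0,0.0002,-0.0001,0,0,4],[0.012,0,0,-0.0002,0,0,4],[0.012,0,0,-0.0001,0,0,4],[0.012,0,0,-0.0002,0,0,4],[0.012,0,0,-0.0002,0,0,4],[0.012,0,0,0,0,0,0]]'; python3 st.py
python3 -m handwheel '[[0.012,0,0,-0.0001,0,0,4],[0.012,0,0,-0.0002,0,0,4],[0.012,0,0,-0.0001,0,0,4],[0.012,0,0,-0.0002,0,0,4],[0.012,0,0,0,0,0,0]]'; python3 st.py
```

```text
time: 11.58
position: [0.4957, -0.2224, 0.1235]
tool_rot: [-2.595, -1.77, 0.0]
ft_force: [0.2, 0.3, -1.3]
grip_width: 0.179
grip_force: 20.6
psi 68.6 tool fx 0.3 fy 0.1 fz(world) -1.3 tz -0.034 pos [ 0.4957 -0.2224  0.1235] w 15.6 q7 -0.07
time: 12.2
position: [0.4958, -0.2225, 0.1242]
tool_rot: [-2.816, -1.392, 0.0]
ft_force: [0.5, 0.5, -1.9]
grip_width: 0.179
grip_force: 20.6
psi 52.6 tool fx 0.8 fy 0.1 fz(world) -1.9 tz -0.003 pos [ 0.4958 -0.2225  0.1242] w 15.6 q7 -0.35
```

```bash
python3 -m handwheel '[[0.012,0.0001,0,-0.0001,0,0,4],[0.012,0,0,-0.0001,0,0,4],[0.012,0,0,-0.0002,0,0,4],[0.012,0,0,-0.0001,0,0,4],[0.012,0,0,-0.0002,0,0,4],[0.012,0,0,0,0,0,0]]'; python3 st.py
python3 -m handwheel '[[0.018,0,0,0,0,0,0],[0.022,0,0,0,0,0,0],[0.03,0,0,0,0,0,0],[0.05,0,0,0,0,0,0],[0.06,0,0,-0.03,0,0,0],[0.06,0,0,-0.03,0,0,0],[0.06,0,0,-0.03,0,0,0],[0.06,0,0,0,0,0,0]]' 3
python3 look.py w3 wrist; python3 look.py t3 side
```

```text
time: 12.95
position: [0.4958, -0.2226, 0.125]
tool_rot: [-3.015, -0.882, 0.0]
ft_force: [0.1, 1.0, -0.7]
grip_width: 0.182
grip_force: 20.7
psi 32.6 tool fx 0.7 fy -0.8 fz(world) -0.7 tz -0.067 pos [ 0.4958 -0.2226  0.125 ] w 15.8 q7 -0.69
time: 13.95
position: [0.4974, -0.2232, 0.2176]
tool_rot: [3.013, 0.876, 0.006]
ft_force: [0.1, 0.4, -0.2]
grip_width: 0.682
grip_force: 0.0
[ 0.722  0.116 -0.376  1.714  0.045  1.315 -0.668] [ 0.4974 -0.2232  0.2176] psi 0.5660970913012852
orange 1472 (array([ 494.8, -221.5]), 69.0, 15.1, -2.561) 0.14512448086224855
blue 525 (array([ 557. , -234.8]), 10.9, 28.2, 2.922) 0.11037271568165222
grey 5169 (array([ 518.2, -227.1]), 60.1, 111.5, 2.755)
[ 0.722  0.117 -0.376  1.716  0.045  1.314 -0.668] [ 0.4963 -0.2229  0.2158] psi 0.5660448183055752
orange 73 (array([ 494.8, -217.9]), 66.3, 14.6, -2.467) 0.1446616831683844
blue 42 (array([ 557.4, -231.8]), 12.7, 30.4, 2.724) 0.10962509322482655
grey 421 (array([ 520.1, -224.3]), 62.9, 113.8, 3.134)
```

```bash
python3 -m handwheel '[[0.06,0.0226,0.0214,0,0,0,0],[0.06,0.0226,0.0214,0,0,0,0],[0.06,0,0,0,0,0,10.5],[0.06,0,0,0,0,0,10.5],[0.06,0,0,0,0,0,10.5],[0.06,0,0,0,0,0,10.5],[0.06,0,0,0,0,0,2.2],[0.06,0,0,0,0,0,0],[0.06,0,0,0,0,0,0],[0.06,0,0,0,0,0,0]]'
python3 look.py w4 wrist;python3 st.py
```

```text
time: 15.3
position: [0.5568, -0.2345, 0.2145]
tool_rot: [-3.125, 0.322, 0.001]
ft_force: [0.8, 0.2, -0.1]
grip_width: 0.689
grip_force: 0.0
[ 0.607  0.243 -0.299  1.574  0.073  1.336 -1.477] [ 0.5568 -0.2345  0.2145] psi 6.078060550199431
orange 694 (array([ 495.6, -222.4]), 68.7, 15.3, -2.461) 0.14508003288720117
blue 482 (array([ 557.8, -236. ]), 10.7, 28.8, 2.939) 0.1104997304027712
grey 4730 (array([ 518. , -227.8]), 59.7, 112.0, -3.077)
psi 348.2 tool fx 0.4 fy 0.3 fz(world) 0.0 tz 0.000 pos [ 0.5569 -0.2345  0.2147] w 60.1 q7 -1.48
```

```bash
python3 -m handwheel '[[0.06,0,0.0008,0.03,0,0,0],[0.06,0,0,0.03,0,0,0],[0.06,0,0,0.03,0,0,0],[0.06,0,0,0.02,0,0,0],[0.05,0,0,0.01,0,0,0],[0.04,0,0,0.004,0,0,0],[0.03,0,0,0,0,0,0],[0.03,0,0,0,0,0,0]]' 3;python3 st.py
python3 -m handwheel '[[0.02,0,0,0,0,0,0],[0.016,0,0,0,0,0,0],[0.014,0,0,0,0,0,0],[0.012,0,0,0,0,0,0],[0.01,0,0,0,0,0,0],[0.01,0,0,0,0,0,0]]' 3; python3 st.py
```

```text
time: 16.35
position: [0.5574, -0.2356, 0.0919]
tool_rot: [3.124, -0.322, 0.003]
ft_force: [0.7, -0.0, -0.0]
grip_width: 0.376
grip_force: 0.0
psi 348.2 tool fx 0.7 fy -0.1 fz(world) -0.0 tz -0.009 pos [ 0.5574 -0.2356  0.0919] w 32.7 q7 -1.5
time: 17.1
position: [0.5567, -0.2355, 0.0909]
tool_rot: [3.125, -0.322, -0.0]
ft_force: [-0.1, -0.3, -0.3]
grip_width: 0.134
grip_force: 3.0
psi 348.2 tool fx -0.0 fy 0.3 fz(world) -0.3 tz 0.055 pos [ 0.5567 -0.2355  0.0909] w 11.7 q7 -1.5
```

```bash
python3 -m handwheel '[[0.008,0,0,0,0,0,0],[0.008,0,0,0,0,0,0],[0.008,0,0,-0.0003,0,0,0],[0.008,0.003,0,0,0,0,0],[0.008,0.005,0,0,0,0,0],[0.008,0,0,0,0,0,0]]' 40;python3 st.py
python3 -m handwheel '[[0.008,0.006,0,0,0,0,0],[0.008,0.006,0,0,0,0,0],[0.008,0,0,0,0,0,0]]';python3 st.py
```

```text
time: 17.85
position: [0.5651, -0.2368, 0.0911]
tool_rot: [-3.125, 0.322, -0.0]
ft_force: [-0.1, -0.2, -1.3]
grip_width: 0.134
grip_force: 40.0
psi 348.2 tool fx -0.0 fy 0.2 fz(world) -1.3 tz 0.028 pos [ 0.5651 -0.2368  0.0911] w 11.6 q7 -1.51
time: 18.23
position: [0.5769, -0.2394, 0.0912]
tool_rot: [-3.125, 0.322, -0.001]
ft_force: [-0.4, 0.3, -1.3]
grip_width: 0.136
grip_force: 40.0
psi 348.2 tool fx -0.5 fy -0.2 fz(world) -1.3 tz 0.012 pos [ 0.5769 -0.2394  0.0912] w 11.9 q7 -1.51
```

```bash
python3 -m handwheel '[[0.008,0.008,0,0,0,0,0],[0.008,0.008,0,0,0,0,0],[0.008,0,0,0,0,0,0]]';python3 st.py
python3 -m handwheel '[[0.008,0.009,0,0,0,0,0],[0.008,0.009,0,0,0,0,0],[0.008,0.009,0,0,0,0,0],[0.008,0.009,0,0,0,0,0],[0.008,0.009,0,0,0,0,0],[0.008,0.005,0,0,0,0,0],[0.008,0,0,0,0,0,0]]';python3 st.py; python3 look.py t5 side
```

```text
time: 18.6
position: [0.5928, -0.2426, 0.0912]
tool_rot: [-3.125, 0.322, -0.001]
ft_force: [0.2, -0.4, -1.7]
grip_width: 0.136
grip_force: 40.0
psi 348.2 tool fx 0.3 fy 0.3 fz(world) -1.7 tz 0.052 pos [ 0.5928 -0.2426  0.0912] w 11.8 q7 -1.52
time: 19.48
position: [0.6412, -0.2528, 0.0911]
tool_rot: [-3.125, 0.322, 0.0]
ft_force: [0.5, 0.8, -1.7]
grip_width: 0.134
grip_force: 40.0
psi 348.2 tool fx 0.3 fy -0.9 fz(world) -1.7 tz -0.046 pos [ 0.6412 -0.2528  0.0911] w 11.7 q7 -1.54
[ 0.543  0.503 -0.279  1.485  0.144  1.174 -1.536] [ 0.6412 -0.2528  0.0911] psi 6.077855356436083
orange 129 (array([ 495.5, -218.5]), 65.6, 16.4, -2.583) 0.14453653141124165
grey 404 (array([ 587.8, -238.2]), 61.9, 79.6, 2.398)
```

View pics/t5.png

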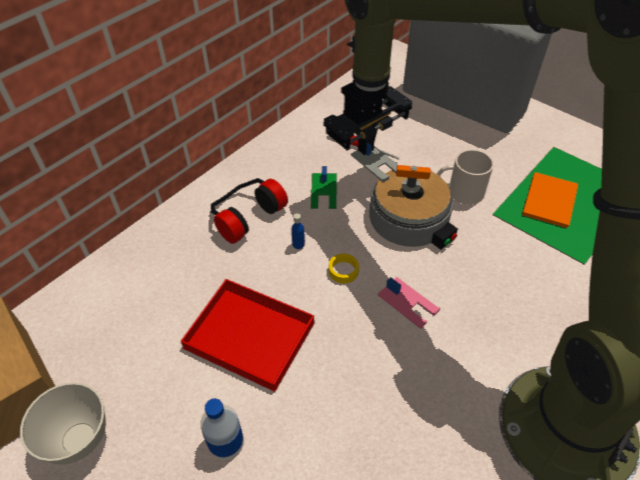

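The washer is free at (380,165), held clear of the nut with the spindle upright and the look-alikes untouched. Now I lift it and carry it to the tray.

```bash
python3 -m handwheel '[[0.008,0,0,-0.008,0,0,0],[0.008,0,0,-0.02,0,0,0],[0.008,0,0,-0.03,0,0,0],[0.008,0,0,-0.03,0,0,0],[0.008,0,0,-0.03,0,0,0],[0.008,0,0,-0.025,0,0,0],[0.008,0,0,-0.015,0,0,0],[0.008,-0.003,-0.009,0,0,0,0],[0.008,-0.007,-0.02,0,0,0,0],[0.008,-0.01,-0.03,0,0,0,0],[0.008,-0.012,-0.035,0,0,0,0],[0.008,-0.012,-0.035,0,0,0,0]]';python3 st.py
python3 -m handwheel '[[0.008,-0.012,-0.036,0,0,0,0],[0.008,-0.012,-0.036,0,0,0,0],[0.008,-0.012,-0.036,0,0,0,0],[0.008,-0.012,-0.036,0,0,0,0],[0.008,-0.012,-0.036,0,0,0,0],[0.008,-0.012,-0.036,0,0,0,0],[0.008,-0.012,-0.036,0,0,0,0],[0.008,-0.012,-0.035,0,0,0,0],[0.008,-0.01,-0.03,0,0,0,0],[0.008,-0.007,-0.018,0,0,0,0],[0.008,-0.003,-0.007,0,0,0,0],[0.008,0,0,0,0,0,0]]';python3 st.py
python3 -m handwheel '[[0.008,0,0,0,0,0,-6],[0.008,0,0,0,0,0,-8],[0.008,0,0,0,0,0,-8],[0.008,0,0,0,0,0,-5],[0.008,0,0,0,0,0,0],[0.008,0,0,0,0,0,0]]';python3 st.py
python3 look.py w6 wrist; python3 look.py t6 side
```

```text
time: 21.02
position: [0.6229, -0.1142, 0.2477]
tool_rot: [-3.124, 0.319, 0.004]
ft_force: [1.0, 0.4, -1.4]
grip_width: 0.135
grip_force: 40.0
psi 348.3 tool fx 0.9 fy -0.6 fz(world) -1.4 tz 0.014 pos [ 0.6229 -0.1142  0.2477] w 11.7 q7 -1.71
time: 22.52
position: [0.5802, 0.2405, 0.2489]
tool_rot: [3.124, -0.322, -0.001]
ft_force: [0.2, -0.4, -1.3]
grip_width: 0.134
grip_force: 40.0
psi 348.2 tool fx 0.3 fy 0.4 fz(world) -1.3 tz -0.009 pos [0.5802 0.2405 0.2489] w 11.7 q7 -2.33
time: 23.28
position: [0.5808, 0.2397, 0.2492]
tool_rot: [3.114, 0.411, -0.0]
ft_force: [-0.6, 0.3, -2.0]
grip_width: 0.135
grip_force: 40.0
psi 15.0 tool fx -0.5 fy -0.5 fz(world) -2.0 tz -0.006 pos [0.5808 0.2397 0.2492] w 11.8 q7 -1.87
[ 0.045  0.32  -0.606  1.452  0.182  1.427 -1.872] [0.5808 0.2397 0.2492] psi 0.2625793315362562
[ 0.044  0.32  -0.606  1.452  0.182  1.427 -1.872] [0.5807 0.2401 0.2492] psi 0.26334919327581197
orange 124 (array([ 495.7, -219.1]), 65.9, 18.3, -2.577) 0.14450184985307268
```

View pics/t6.png

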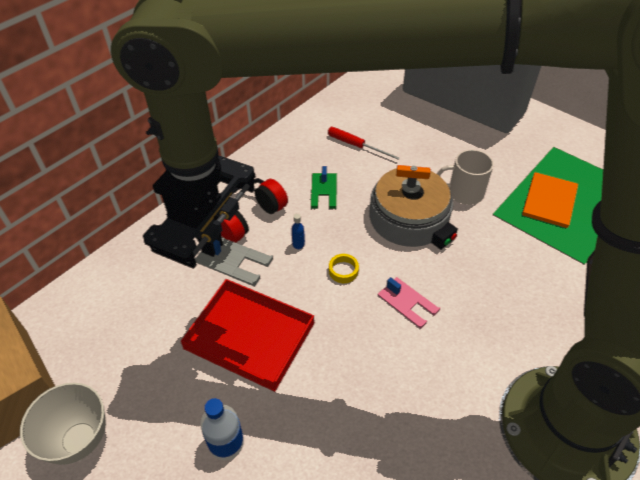

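```bash
python3 -m handwheel '[[0.008,0.001,0,0.01,0,0,0],[0.008,0,0,0.03,0,0,0],[0.008,0,0,0.04,0,0,0],[0.008,0,0,0.04,0,0,0],[0.008,0,0,0.04,0,0,0],[0.008,0,0,0.035,0,0,0],[0.008,0,0,0.02,0,0,0],[0.008,0,0,0.01,0,0,0],[0.008,0,0,0.004,0,0,0],[0.008,0,0,0,0,0,0],[0.008,0,0,0,0,0,0]]';python3 st.py
python3 look.py t7 side
```

```text
time: 24.75
position: [0.5822, 0.2415, 0.0213]
tool_rot: [-3.114, -0.416, -0.003]
ft_force: [-0.1, 0.1, -1.6]
grip_width: 0.132
grip_force: 40.0
psi 15.2 tool fx -0.0 fy -0.1 fz(world) -1.6 tz 0.017 pos [0.5822 0.2415 0.0213] w 11.5 q7 -1.96
[ 0.003  0.508 -0.553  1.693  0.304  1.025 -1.959] [0.5822 0.2415 0.0213] psi 0.26561795579271763
orange 141 (array([ 495.1, -218.3]), 65.7, 19.6, -2.559) 0.14439622205918545
```

View pics/t7.png

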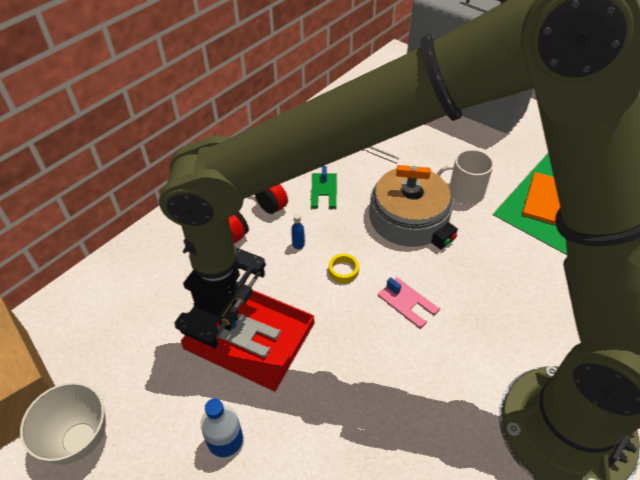

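The washer is inside the tray walls at (255,335), just above the floor, so I lower it by feel.

```bash
python3 -m handwheel '[[0.008,0,0,0.002,0,0,0],[0.008,0,0,0.002,0,0,0],[0.008,0,0,0.001,0,0,0],[0.008,0,0,0,0,0,0]]';python3 st.py
python3 -m handwheel '[[0.008,0,0,0.001,0,0,0],[0.008,0,0,0,0,0,0]]';python3 st.py
```

```text
time: 25.3
position: [0.5814, 0.2411, 0.0151]
tool_rot: [3.114, 0.416, -0.0]
ft_force: [-0.2, 1.0, -1.8]
grip_width: 0.139
grip_force: 40.0
psi 15.2 tool fx 0.1 fy -1.0 fz(world) -1.8 tz 0.014 pos [0.5814 0.2411 0.0151] w 12.1 q7 -1.96
time: 25.55
position: [0.5814, 0.2412, 0.0149]
tool_rot: [3.114, 0.416, 0.0]
ft_force: [-2.1, -2.1, 5.0]
grip_width: 0.14
grip_force: 40.0
psi 15.2 tool fx -2.5 fy 1.5 fz(world) 5.0 tz -0.037 pos [0.5814 0.2412 0.0149] w 12.1 q7 -1.96
```

Contact is made at 5 N. I release and retreat straight up.

```bash
python3 -m handwheel '[[0.008,0,0,-0.0003,0,0,0],[0.008,0,0,0,0,0,0]]' 10;python3 -m handwheel '[[0.018,0,0,0,0,0,0],[0.024,0,0,0,0,0,0],[0.035,0,0,0,0,0,0],[0.05,0,0,0,0,0,0],[0.05,0,0,0,0,0,0],[0.05,0,0,-0.01,0,0,0],[0.05,0,0,-0.03,0,0,0],[0.05,0,0,-0.05,0,0,0],[0.05,0,0,-0.05,0,0,0],[0.05,0,0,-0.04,0,0,0],[0.05,0,0,0,0,0,0],[0.05,0,0,0,0,0,0]]';python3 st.py
python3 look.py t8 side
python3 - <<'E'
from look import *
c=ctrl.camera_info('side');z=np.load('t8.npz');W=world(z['d'],z['intrinsics'],z['R'],z['t']);i=z['i'];m=masks(i)
q=m['grey']&(np.hypot(W[...,0]-.543,W[...,1]-.23)<.08)&(W[...,2]<.03);p=W[q]
print(len(p),rect(p[:,:2]),np.percentile(p[:,2],[5,50,95]))
A=np.c_[p[:,:2],np.ones(len(p))];print(np.linalg.lstsq(A,p[:,2],rcond=None)[0])
E
```

```text
time: 25.8
position: [0.5815, 0.2412, 0.0149]
tool_rot: [3.114, 0.416, 0.0]
ft_force: [-2.0, -0.8, 5.3]
grip_width: 0.134
grip_force: 10.0
time: 27.3
position: [0.5811, 0.2409, 0.1944]
tool_rot: [3.113, 0.416, -0.0]
ft_force: [0.2, -0.5, 0.2]
grip_width: 0.573
grip_force: 0.0
psi 15.2 tool fx 0.1 fy 0.6 fz(world) 0.2 tz -0.020 pos [0.5811 0.2409 0.1944] w 49.9 q7 -1.89
[ 0.044  0.349 -0.604  1.528  0.202  1.327 -1.885] [0.5811 0.2409 0.1944] psi 0.26578741688358554
orange 128 (array([ 495.6, -218.9]), 66.2, 17.4, -2.545) 0.14401448476339457
1195 (array([543.6, 233.3]), 111.1, 61.6, -2.819) [0.00605596 0.00912324 0.01219161]
[-0.00492417  0.00057314  0.01166881]
```

View pics/t8.png

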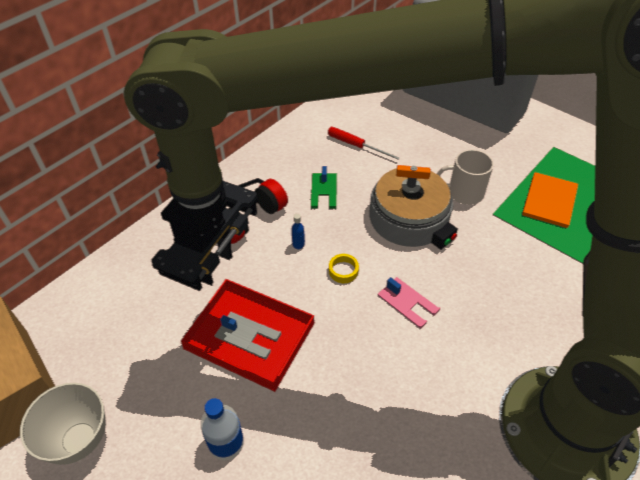

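The washer lies flat in the middle of the tray at (250,335), the gripper is clear, and everything else stands where it was. Handing in.

```bash
python3 -c "
from bench import ctrl
print(ctrl.close_job())"
```

```text
the job is handed in; nothing more can be done
None
```

I turned the bar nut about 2.36 rad clockwise, drew the washer out by its fin, set it flat in the middle of the red tray, let go, and handed the job in at about 27 s; the readings between moves showed side loads of about 3 N or less on the spindle.

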